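Reset the extraction valve at the goldsmith's bench

ROBOT

A 6-joint arm with a two-finger parallel gripper is mounted at the origin on the work surface. World frame = base frame: x ahead of the robot, y to its left, z up, the work surface at z = 0. Lengths are in m, angles in rad, forces in N, time in s.
With the tool pointing down it reaches from about 0.3 to 0.875 m from the base axis. Payload 6.4 kg.
Tool frame: the origin (TCP) lies midway between the tips of the shut fingers; the grasp point (between the pads) lies 19 mm behind it; z points along the fingers, y is the line along which they close (so a half turn about z gives the same grasp; the last joint's range is limited). The gripper opens to 85 mm and grips with 20 to 120 N. Pads are 22 mm wide; open, the fingers measure 114 mm over their backs; the gripper's body (76 mm by 85 mm) begins 54 mm behind the grasp point. The pads swing forward as they close: fully open they stand 13 mm farther back than shut.
Start: joints at [0.96, 0.181, 1.607, -0, 1.354, -0.206], TCP at [0.226, 0.529, 0.231] pointing down, gripper open.
Joint ranges: [-2.99, 2.99], [-0.89, 2.07], [0.3, 2.58], [-1.14, 4.28], [0, 2.63], [-3.12, 3.12]. Speed limits (rad/s): [2.57, 2.57, 3.01, 3.14, 3.14, 3.14].

INTERFACE

Orientations are given as a unit quaternion [w, x, y, z].
In Python, from bench import ctrl gives the robot as it stands.
- The arm moves only by the tool drive_tool, never from a script. Its argument "plan" is a list that holds one entry, the list of rows, each a list of 4 numbers: the shift along the tool's x, y, z scaled (see below), then the turn about the tool's z scaled (see below). In form: [[[x, y, z, roll], ...]]. A call has 1 to 12 rows; each row is the pose to reach, as a shift and turn from the pose commanded when the call began, along the tool's axes at that moment, turning the shorter way round; what a row does not reach only later rows make up. The controller multiplies each number of a shift by 400 mm and each number of a turn by 180 degrees. A row lasts 1/12 s, in which the tool goes at most 41.7 mm and 7.16 degrees, less where a joint would pass 70% of its speed; a pose out of reach is approached as far as the arm can. A call with a number of a shift or a turn outside -1 to 1 is refused whole. A call with a gripper value outside its range is refused whole. "jaw" is the closure, from 0 (fully open) to 1 (shut), set as the call begins (left out, the last holds). The fingers move at their own pace and stop on an object; the grip force is fixed at half the most. Time passes only in rows, so rows that repeat a pose let the fingers close. It gives the time, the measured TCP pose, the force, the opening and the grip force at its end, in the units of the state.
- ctrl.get_obs(): the state, without advancing time (a new reading comes with each control period).
- ctrl.camera(name): name is "scene" or "top"; returns (picture, depth): 480x640x3 uint8, red, green, blue; 480x640 float32, m along the optical axis (not along the pixel's ray), 0 where there is no reading.
- ctrl.camera_info(name): a dict with "camera_matrix" (3x3 intrinsics, pixels), "R" (3x3) and "t" (3): a world point X has camera coordinates R X + t. Camera axes: x right, y down, z forward; pixel columns grow to the right and rows downward; lengths in m; the calibration is good to about 2 mm. A picture is of the moment at which its call begins. camera_info takes no time and is no camera call.
- ctrl.hand_in(): hands the job in; it is judged then, once.
The state is a dict: "time_s": time; "q": joint angles; "dq": joint speeds; "joint_efforts": joint torques, N m; "eef_pos": TCP position; "eef_rot": TCP orientation; "wrist_force": force on the tool from outside, world axes, zero at the start; "torque": the same for the moment, N m; "opening": opening from 0.0 (shut) to 1.0 (fully open); "grasp_force": force on a finger pad.
Only numpy, scipy, OpenCV 4.12 (cv2) and the standard library are available. Lean on these libraries where they do the work, as an engineer would, in place of code of your own. Each camera call takes 0.05 s, during which the arm holds its last target. There are 200 camera calls.

TASK

Set the dust suction at the goldsmith's bench with the larger valve, the one with the upright crank handle on its wheel: wind it closed (clockwise seen from above) until it comes up against its stop, then back it off exactly two full turns from there. Finish still gripping the crank handle, keeping the wheel still at that setting. Leave the smaller valve and the things lying on the bench as they are.

Things in the scene. Friction and masses are not known exactly. Their poses are not given: they have to be found in the camera images.
- handle_mid (a point): middle of the crank handle: upright round bright steel grip, 20 mm across, 58 mm tall, spinning freely about its own axis, standing on the rim of the larger valve wheel. Point on its axis at mid-height, 153 mm above the bench, 55 mm from the wheel's axis. Handle foot is at 124 mm, top at 182 mm; everything else on the valve is at most 122 mm above the bench.
- crank_axis (a point): point on the upright axis of the larger valve wheel at the top of its hub, 118 mm above the bench. Wheel: dark steel, 122 mm over the rim, 3 spokes, turning level (it does not rise), on a brass body bolted to the bench; its aluminium pipe, 46 mm high, goes down into the bench 100 mm from the axis.
- crank_wheel (a joint): opening of the larger valve, rad: 0 = closed, against its hard stop; grows as the wheel turns counter-clockwise seen from above, up to 25.1 (four turns, the other stop). One turn is 6.283. It stays where it is left; about 1.5 N at the handle turns it. Starts between half a turn and one and three quarter turns open.
- plain_rim (a point): point on top of the rim of the smaller valve wheel, 36 mm from its axis, 90 mm above the bench; turns with the wheel. To be left where it is.
- plain_axis (a point): top of the hub of the smaller valve, on its upright axis, 93 mm above the bench: a plain dark steel wheel, 82 mm over its rim, 4 spokes, no handle, on a similar brass body with its own pipe. To be left alone.
- bench_block: steel bench block, 70 x 70 x 20 mm; loose bystander, origin at the centre of its underside. To be left alone.
- compound_bar: reddish bar of polishing compound, 40 x 100 x 30 mm; loose bystander, origin at the centre of its underside. To be left alone.
- wax_jar: jar, 60 mm across, 60 mm high; loose bystander, origin at the centre of its underside. To be left alone.
- hammer: hammer lying flat, 220 mm long along its x axis; loose bystander. To be left alone.
- graver: hand tool like a screwdriver lying flat, 170 mm long along its x axis; loose bystander. To be left alone.
- ring_dish: white shallow dish, 90 mm across, 25 mm high; loose bystander, origin at the centre of its underside. To be left alone.
- brass_ring: small brass finger ring lying flat, 25 mm across, 6 mm high; loose bystander, origin at the centre of its underside. To be left alone.
- crank_grip: the crank handle itself: origin on its axis at its foot, 124 mm above the bench; its x and y axes spin freely.

How it is judged:
By the outcome, as a careful person would: the job done as asked, in the order asked, and still so for the second after the job is handed in, while the arm keeps its last pose, push and grip.
It also fails if it takes over 72 s, if anything falls off the work surface, if the arm or the gripper's body presses on something with over 40 N, if the wrist force passes 120 N, or if a joint passes its speed limit or range.

## Working session

There is one attempt and no reset: what is moved stays moved. The work goes in short steps, Python scripts to look and compute and a tool call to move; the robot and the scene stay as the last step left them, time stands still between calls to the robot, and variables do not carry over. Pictures are saved under pics/ and viewed, at most 10 in all, crops included, and the job is handed in when it is done.

Besides the shell and the picture viewer there is one more tool, called after "Call:" in YAML: its name, and indented under it one key for each argument. drive_tool: Moves the arm, as the interface text tells. Its arguments: {"type":"object","properties":{"plan":{"type":"array"},"jaw":{"type":"number"}},"required":["plan"]}

```bash
mkdir -p pics; cat > h.py <<'E'
import numpy as np, cv2
from bench import ctrl
def px2w(name,u,v,d):
    i=ctrl.camera_info(name);K=np.array(i["camera_matrix"]);R=np.array(i["R"]);t=np.array(i["t"])
    return R.T@(np.linalg.inv(K)@np.array([u,v,1.])*d-t)
def at_z(name,u,v,z):
    i=ctrl.camera_info(name);K=np.array(i["camera_matrix"]);R=np.array(i["R"]);t=np.array(i["t"])
    c=-R.T@t; r=R.T@np.linalg.inv(K)@np.array([u,v,1.]); return c+r*(z-c[2])/r[2]
def cloud(name,d):
    i=ctrl.camera_info(name);K=np.array(i["camera_matrix"]);R=np.array(i["R"]);t=np.array(i["t"])
    v,u=np.mgrid[0:480,0:640]; P=np.stack([(u-K[0,2])/K[0,0]*d,(v-K[1,2])/K[1,1]*d,d],-1)
    return (P-t)@R
E
python3 - <<'E'
from h import *
o=ctrl.get_obs();print({k:np.round(v,3) for k,v in o.items()})
for n in("top","scene"):
    p,d=ctrl.camera(n);cv2.imwrite(f"pics/{n}0.png",p[:,:,::-1]);np.save(f"pics/{n}0.npy",d)
    C=cloud(n,d);m=(d>0)
    for lo,hi in((.10,.122),(.14,.185)):
        k=m&(C[...,2]>lo)&(C[...,2]<hi); 
        nb,l,s,c=cv2.connectedComponentsWithStats(k.astype(np.uint8))
        for j in range(1,nb):
            if s[j,4]>40: q=C[l==j];print(n,lo,s[j],q.mean(0).round(3),q.min(0).round(3),q.max(0).round(3))
    print(n,(-np.array(ctrl.camera_info(n)["R"]).T@np.array(ctrl.camera_info(n)["t"])).round(2))
E
```

```text
{'time_s': np.float64(0.0), 'q': array([ 0.96 ,  0.182,  1.608, -0.   ,  1.354, -0.206]), 'dq': array([-0.001,  0.002, -0.001,  0.   ,  0.001, -0.   ]), 'joint_efforts': array([ 2.0000e-03, -4.4488e+01, -3.5133e+01, -0.0000e+00,  9.0000e-03,
        0.0000e+00]), 'eef_pos': array([0.226, 0.528, 0.23 ]), 'eef_rot': array([-0.   ,  0.201,  0.98 , -0.001]), 'wrist_force': array([ 0.937,  0.052, -0.115]), 'torque': array([-0.028, -0.025, -0.054]), 'grasp_force': np.float64(0.0), 'opening': np.float64(1.0)}
top 0.1 [ 78  95  71 109 531] [0.732 0.485 0.111] [0.643 0.43  0.1  ] [0.908 0.579 0.122]
top 0.1 [422 114  17  43 146] [ 0.821 -0.243  0.111] [ 0.783 -0.267  0.1  ] [ 0.884 -0.228  0.122]
top 0.1 [442 114 102  47 619] [ 0.804 -0.375  0.111] [ 0.781 -0.515  0.1  ] [ 0.888 -0.277  0.122]
top 0.1 [549 117  29  45 325] [ 0.829 -0.564  0.11 ] [ 0.783 -0.594  0.1  ] [ 0.888 -0.531  0.122]
top 0.1 [ 30 181  42   4  88] [0.687 0.638 0.111] [0.685 0.589 0.1  ] [0.689 0.686 0.122]
top 0.1 [538 194  98  71 483] [ 0.588 -0.549  0.113] [ 0.537 -0.719  0.1  ] [ 0.697 -0.506  0.122]
top 0.1 [240 219
[... 2327 characters left out ...]
56]
scene 0.14 [  39  215   88   59 2429] [ 0.843 -0.411  0.149] [ 0.803 -0.518  0.14 ] [ 0.879 -0.315  0.159]
scene 0.14 [127 264  27  26 367] [ 0.842 -0.252  0.147] [ 0.806 -0.269  0.14 ] [ 0.876 -0.238  0.156]
scene 0.14 [371 271  11  19 159] [0.609 0.17  0.168] [0.595 0.158 0.14 ] [0.615 0.179 0.184]
scene 0.14 [434 386  45  94 118] [0.807 0.431 0.163] [0.705 0.431 0.14 ] [0.898 0.432 0.184]
scene 0.14 [549 391  18  20 251] [0.662 0.56  0.17 ] [0.646 0.547 0.156] [0.69  0.574 0.185]
scene 0.14 [341 419   9  13  84] [0.892 0.262 0.155] [0.883 0.255 0.14 ] [0.898 0.269 0.163]
scene 0.14 [360 428  12  16 143] [0.893 0.302 0.165] [0.881 0.294 0.14 ] [0.899 0.31  0.179]
scene [1.22 0.39 1.17]
```

View pics/top0.png

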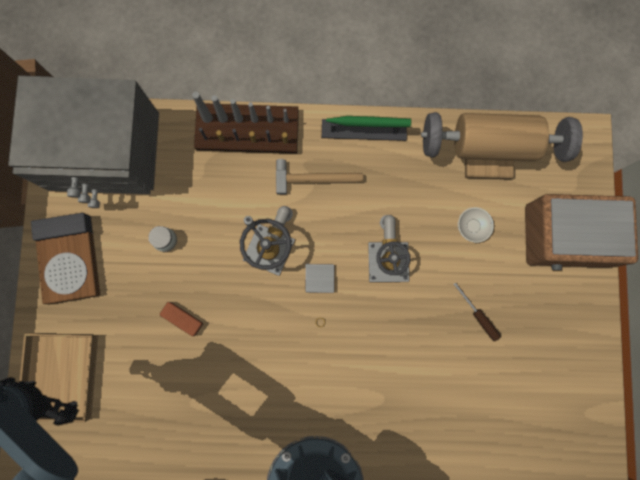

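View pics/scene0.png

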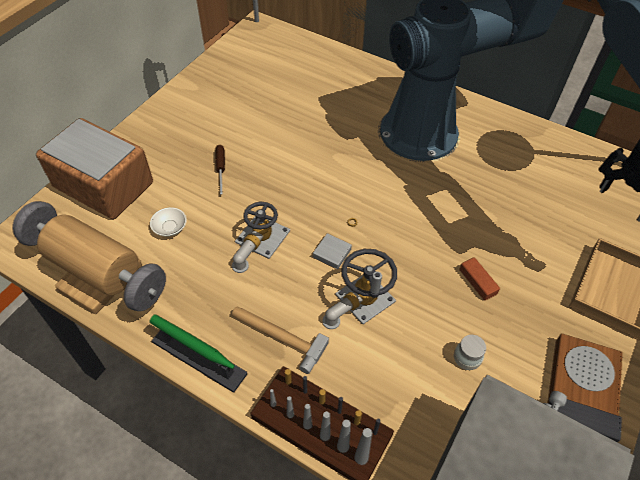

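The top picture shows the large wheel at about (266,244) with its handle near (249,222). The small valve is at (394,258). The scene picture shows the handle near (376,280). Next I'll fit the axis and handle position more precisely.

```bash
cat >> h.py <<'E'
from scipy.optimize import least_squares
def valve(n,d):
    C=cloud(n,d); k=(d>0)&(np.hypot(C[...,0]-.558,C[...,1]-.133)<.08)
    h=C[k&(C[...,2]>.135)&(C[...,2]<.19)]; top=C[k&(C[...,2]>.177)&(C[...,2]<.19)]
    w=C[k&(C[...,2]>.1)&(C[...,2]<.123)]; r=np.hypot(*(w[:,:2]-[.558,.133]).T); w=w[r>.045]
    f=least_squares(lambda p:np.hypot(w[:,0]-p[0],w[:,1]-p[1])-p[2],[.558,.133,.055],loss="soft_l1",f_scale=.003).x
    return f.round(4),h.mean(0).round(4),(top.mean(0).round(4),len(top))
E
python3 - <<'E'
from h import *
for n in("top","scene"):
    d=np.load(f"pics/{n}0.npy"); print(n,*valve(n,d))
p=cv2.imread("pics/top0.png")[200:290,210:330]; q=cv2.imread("pics/scene0.png")[230:320,320:440]
cv2.imwrite("pics/crop0.png",cv2.resize(np.hstack([p,q]),None,fx=3.3,fy=3.3,interpolation=cv2.INTER_CUBIC))
E
```

```text
top [0.5579 0.1335 0.0542] [0.5991 0.1669 0.1724] (array([0.6011, 0.1683, 0.1814]), 64)
scene [0.564  0.1351 0.0547] [0.6089 0.1702 0.1653] (array([0.6057, 0.1691, 0.181 ]), 63)
```

View pics/crop0.png

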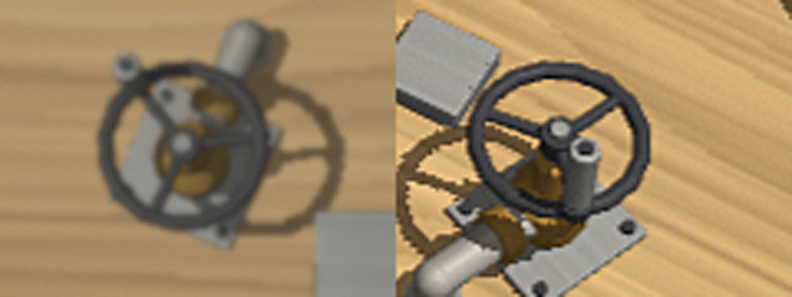

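The enlarged crop shows the handle top at crop (125,67) in the top view and (585,150) in the scene view. The axis is therefore about (0.561, 0.134) and the handle about (0.603, 0.169), which gives the expected radius of 55 mm. Next I'll move above the handle.

Call:
drive_tool:
  plan:
    - [[-0.06,-0.02,0,0],[-0.14,-0.05,0,0],[-0.22,-0.08,0,0],[-0.3,-0.11,0,0],[-0.38,-0.14,0,0],[-0.46,-0.17,0,0],[-0.54,-0.2,0,0],[-0.62,-0.23,0,0],[-0.7,-0.26,0,0],[-0.76,-0.285,0,0],[-0.8,-0.3,0,0],[-0.8,-0.3,0,0]]
  jaw: 0

```text
time_s: 1.1
eef_pos: [0.4755, 0.2895, 0.2308]
eef_rot: [0.0, 0.203, 0.979, -0.001]
wrist_force: [-0.7, 0.1, -0.5]
opening: 1.002
grasp_force: 0.0
```

Call:
drive_tool:
  plan:
    - [[-0.06,-0.02,0,0],[-0.14,-0.05,0,0],[-0.22,-0.08,0,0],[-0.3,-0.11,0,0],[-0.36,-0.14,0,0],[-0.4,-0.157,0,0],[-0.42,-0.157,0,0],[-0.42,-0.157,0,0],[-0.42,-0.157,0,0]]

```text
time_s: 1.85
eef_pos: [0.6023, 0.1695, 0.2309]
eef_rot: [-0.001, 0.201, 0.98, 0.0]
wrist_force: [0.4, -0.4, 0.3]
opening: 1.004
grasp_force: 0.0
```

Call:
drive_tool:
  plan:
    - [[0,0,0.05,0],[0,0,0.1,0],[0,0,0.15,0],[0,0,0.2,0],[0,0,0.24,0],[0,0,0.24,0]]

```text
time_s: 2.35
eef_pos: [0.5991, 0.1699, 0.1313]
eef_rot: [-0.004, 0.2, 0.98, -0.001]
wrist_force: [-0.6, 0.4, 0.6]
opening: 0.997
grasp_force: 0.0
```

Call:
drive_tool:
  plan:
    - [[0,0,0,0],[0,0,0,0],[0,0,0,0],[0,0,0,0],[0,0,0,0],[0,0,0,0],[0,0,0,0],[0,0,0,0],[0,0,0,0],[0,0,0,0],[0,0,0,0],[0,0,0,0]]
  jaw: 1

```text
time_s: 3.35
eef_pos: [0.6032, 0.1679, 0.1366]
eef_rot: [0.0, 0.201, 0.98, -0.0]
wrist_force: [-3.3, -1.3, 5.3]
opening: 0.217
grasp_force: 58.4
```

```bash
python3 - <<'E'
from h import *
o=ctrl.get_obs();print({k:np.round(o[k],4) for k in("eef_pos","wrist_force","opening","grasp_force","torque")})
ims=[]
for n,(r,c) in {"top":(180,190),"scene":(210,300)}.items():
    p,d=ctrl.camera(n); ims.append(p[r:r+130,c:c+170,::-1])
    try: print(n,*valve(n,d))
    except Exception as e: print(e)
cv2.imwrite("pics/grip.png",cv2.resize(np.hstack(ims),None,fx=2.3,fy=2.3,interpolation=cv2.INTER_CUBIC))
E
```

```text
{'eef_pos': array([0.6032, 0.1679, 0.1366]), 'wrist_force': array([-3.2949, -1.2824,  5.2901]), 'opening': np.float64(0.2166), 'grasp_force': np.float64(58.3909), 'torque': array([-0.2692,  0.4648, -0.0659])}
top [0.5583 0.1334 0.0544] [nan nan nan] (array([nan, nan, nan]), 0)
scene [0.5627 0.1369 0.0561] [0.61   0.1666 0.167 ] (array([0.6071, 0.1648, 0.184 ]), 99)h.py:19: RuntimeWarning: Mean of empty slice.
  return f.round(4),h.mean(0).round(4),(top.mean(0).round(4),len(top))
  ret = um.true_divide(
```

View pics/grip.png

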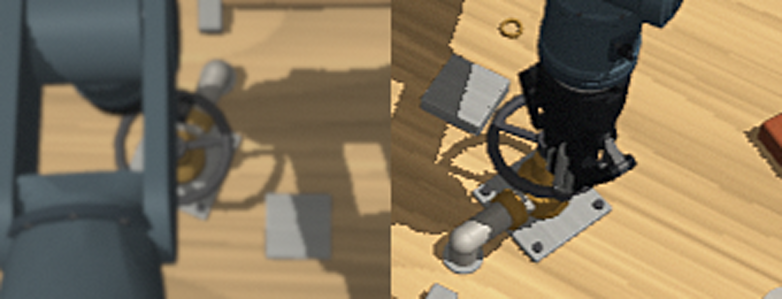

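The handle sits between the pads (scene crop around (590,165), opening 0.217, 58 N grip). Next I'll work out the arc rows.

```bash
cat > arc.py <<'E'
import numpy as np, sys
C=np.array([.561,.1343]);R=.055
X=np.array([-.9192,.3938]);Y=np.array([.3938,.9192])
pt=lambda a:C+R*np.array([np.cos(np.radians(a)),np.sin(np.radians(a))])
def rows(a0,angs,p0=None):
    p0=pt(a0) if p0 is None else p0
    return [[round(float((pt(a)-p0)@X)/.4,3),round(float((pt(a)-p0)@Y)/.4,3),0,0] for a in angs]
E
python3 - <<'E'
from arc import *
print(rows(39.5,[39.5-14*i for i in range(1,12)],np.array([.6026,.1688])))
E
```

```text
[[-0.029, -0.017, 0, 0], [-0.051, -0.042, 0, 0], [-0.067, -0.072, 0, 0], [-0.075, -0.104, 0, 0], [-0.075, -0.138, 0, 0], [-0.066, -0.17, 0, 0], [-0.051, -0.2, 0, 0], [-0.028, -0.224, 0, 0], [-0.0, -0.243, 0, 0], [0.031, -0.254, 0, 0], [0.065, -0.258, 0, 0]]
```

Call:
drive_tool:
  plan:
    - [[-0.029,-0.017,0,0],[-0.051,-0.042,0,0],[-0.067,-0.072,0,0],[-0.075,-0.104,0,0],[-0.075,-0.138,0,0],[-0.066,-0.17,0,0],[-0.051,-0.2,0,0],[-0.028,-0.224,0,0],[0,-0.243,0,0],[0.031,-0.254,0,0],[0.065,-0.258,0,0],[0.065,-0.258,0,0]]

```text
time_s: 4.45
eef_pos: [0.5372, 0.0831, 0.1366]
eef_rot: [0.0, 0.201, 0.98, -0.001]
wrist_force: [-3.3, -3.4, 3.8]
opening: 0.218
grasp_force: 59.6
```

```bash
python3 - <<'E'
from h import *
from arc import *
o=ctrl.get_obs();p=o["eef_pos"][:2];print({k:np.round(o[k],4) for k in("eef_pos","wrist_force","opening","grasp_force","torque")})
cmd=np.array([.6026,.1688])+.4*(.065*X-.258*Y);v=p-C
print(cmd,p-cmd,np.hypot(*v),np.degrees(np.arctan2(v[1],v[0])),np.degrees(np.arctan2(*(cmd-C)[::-1])))
a=-114.5
for s in range(8):
    print(s,a,rows(a,[a-6,a-12,a-16])); a-=16
E
```

```text
{'eef_pos': array([0.5372, 0.0831, 0.1366]), 'wrist_force': array([-3.3357, -3.4026,  3.7784]), 'opening': np.float64(0.2185), 'grasp_force': np.float64(59.5905), 'torque': array([-0.7351,  0.5988,  0.0239])}
[0.53806064 0.08417736] [-0.00081413 -0.00103508] 0.05640337455081287 -114.90632375339396 -114.59189470419156
0 -114.5 [[0.014, 0.001, 0, 0], [0.029, 0.004, 0, 0], [0.038, 0.006, 0, 0]]
1 -130.5 [[0.013, 0.005, 0, 0], [0.026, 0.011, 0, 0], [0.035, 0.016, 0, 0]]
2 -146.5 [[0.012, 0.009, 0, 0], [0.022, 0.018, 0, 0], [0.029, 0.025, 0, 0]]
3 -162.5 [[0.009, 0.011, 0, 0], [0.016, 0.024, 0, 0], [0.021, 0.032, 0, 0]]
4 -178.5 [[0.005, 0.013, 0, 0], [0.009, 0.027, 0, 0], [0.011, 0.037, 0, 0]]
5 -194.5 [[0.001, 0.014, 0, 0], [0.001, 0.029, 0, 0], [0.0, 0.038, 0, 0]]
6 -210.5 [[-0.003, 0.014, 0, 0], [-0.007, 0.028, 0, 0], [-0.01, 0.037, 0, 0]]
7 -226.5 [[-0.006, 0.013, 0, 0], [-0.014, 0.025, 0, 0], [-0.02, 0.033, 0, 0]]
```

Call:
drive_tool:
  plan:
    - [[0.014,0.001,0,0],[0.029,0.004,0,0],[0.038,0.006,0,0],[0.038,0.006,0,0]]

```text
time_s: 4.78
eef_pos: [0.5252, 0.091, 0.1366]
eef_rot: [0.0, 0.201, 0.98, -0.001]
wrist_force: [-5.6, -4.3, 7.8]
opening: 0.22
grasp_force: 59.6
```

Call:
drive_tool:
  plan:
    - [[0.013,0.005,0,0],[0.026,0.011,0,0],[0.035,0.016,0,0],[0.035,0.016,0,0]]

```text
time_s: 5.12
eef_pos: [0.5147, 0.1029, 0.1365]
eef_rot: [-0.0, 0.201, 0.98, -0.001]
wrist_force: [-4.5, -2.7, 8.5]
opening: 0.217
grasp_force: 59.6
```

Call:
drive_tool:
  plan:
    - [[0.012,0.009,0,0],[0.022,0.018,0,0],[0.029,0.025,0,0],[0.029,0.025,0,0]]

```text
time_s: 5.45
eef_pos: [0.5081, 0.1173, 0.1366]
eef_rot: [0.0, 0.201, 0.98, -0.0]
wrist_force: [-5.4, -1.6, 7.6]
opening: 0.217
grasp_force: 59.6
```

Call:
drive_tool:
  plan:
    - [[0.009,0.011,0,0],[0.016,0.024,0,0],[0.021,0.032,0,0],[0.021,0.032,0,0]]

```text
time_s: 5.78
eef_pos: [0.5059, 0.1327, 0.1366]
eef_rot: [0.0, 0.201, 0.98, 0.0]
wrist_force: [-3.5, 1.2, 6.9]
opening: 0.215
grasp_force: 59.6
```

Call:
drive_tool:
  plan:
    - [[0.005,0.013,0,0],[0.009,0.027,0,0],[0.011,0.037,0,0],[0.011,0.037,0,0]]

```text
time_s: 6.12
eef_pos: [0.5082, 0.1482, 0.1366]
eef_rot: [0.001, 0.201, 0.98, 0.001]
wrist_force: [-1.9, 2.3, 5.7]
opening: 0.219
grasp_force: 59.6
```

Call:
drive_tool:
  plan:
    - [[0.001,0.014,0,0],[0.001,0.029,0,0],[0,0.038,0,0],[0,0.038,0,0]]

```text
time_s: 6.45
eef_pos: [0.5144, 0.1622, 0.1366]
eef_rot: [0.001, 0.201, 0.98, 0.001]
wrist_force: [-0.6, 1.8, 5.9]
opening: 0.219
grasp_force: 59.6
```

```bash
python3 - <<'E'
from arc import *
from scipy.optimize import least_squares
P=np.array([[.6032,.1679],[.5372,.0831],[.5252,.091],[.5147,.1029],[.5081,.1173],[.5059,.1327],[.5082,.1482]])
f=least_squares(lambda p:np.hypot(P[:,0]-p[0],P[:,1]-p[1])-p[2],[.56,.134,.055]);print(f.x,f.fun)
a=-210.5
for s in range(20):
    print(s,a,rows(a,[a-6,a-12,a-16])); a-=16
E
```

```text
[0.56092015 0.13272983 0.05499054] [ 5.15522049e-06  1.64160965e-05 -6.05160973e-05  1.96477257e-05
  3.71591053e-05  2.96163731e-05 -4.74764634e-05]
0 -210.5 [[-0.003, 0.014, 0, 0], [-0.007, 0.028, 0, 0], [-0.01, 0.037, 0, 0]]
1 -226.5 [[-0.006, 0.013, 0, 0], [-0.014, 0.025, 0, 0], [-0.02, 0.033, 0, 0]]
2 -242.5 [[-0.01, 0.011, 0, 0], [-0.02, 0.02, 0, 0], [-0.028, 0.026, 0, 0]]
3 -258.5 [[-0.012, 0.008, 0, 0], [-0.025, 0.014, 0, 0], [-0.034, 0.017, 0, 0]]
4 -274.5 [[-0.014, 0.004, 0, 0], [-0.028, 0.006, 0, 0], [-0.038, 0.007, 0, 0]]
5 -290.5 [[-0.014, -0.0, 0, 0], [-0.029, -0.002, 0, 0], [-0.038, -0.004, 0, 0]]
6 -306.5 [[-0.014, -0.004, 0, 0], [-0.027, -0.01, 0, 0], [-0.036, -0.014, 0, 0]]
7 -322.5 [[-0.012, -0.008, 0, 0], [-0.023, -0.017, 0, 0], [-0.03, -0.023, 0, 0]]
8 -338.5 [[-0.01, -0.011, 0, 0], [-0.018, -0.022, 0, 0], [-0.023, -0.031, 0, 0]]
9 -354.5 [[-0.006, -0.013, 0, 0], [-0.011, -0.027, 0, 0], [-0.014, -0.036, 0, 0]]
10 -370.5 [[-0.002, -0.014, 0, 0], [-0.003, -0.029, 0, 0], [-0.003, -0.038, 0, 0]]
11 -386.5 [[0.002, -0.014, 0, 0], [0.005, -0.028, 0, 0], [0.008, -0.038, 0, 0]]
12 -402.5 [[0.005, -0.013, 0, 0], [0.012, -0.026, 0, 0], [0.018, -0.034, 0, 0]]
13 -418.5 [[0.009, -0.011, 0, 0], [0.019, -0.022, 0, 0], [0.026, -0.028, 0, 0]]
14 -434.5 [[0.012, -0.008, 0, 0], [0.024, -0.016, 0, 0], [0.033, -0.02, 0, 0]]
15 -450.5 [[0.014, -0.005, 0, 0], [0.028, -0.008, 0, 0], [0.037, -0.01, 0, 0]]
16 -466.5 [[0.014, -0.001, 0, 0], [0.029, -0.0, 0, 0], [0.038, 0.001, 0, 0]]
17 -482.5 [[0.014, 0.003, 0, 0], [0.028, 0.008, 0, 0], [0.037, 0.011, 0, 0]]
18 -498.5 [[0.013, 0.007, 0, 0], [0.025, 0.015, 0, 0], [0.032, 0.021, 0, 0]]
19 -514.5 [[0.01, 0.01, 0, 0], [0.019, 0.021, 0, 0], [0.025, 0.029, 0, 0]]
```

Call:
drive_tool:
  plan:
    - [[-0.003,0.014,0,0],[-0.007,0.028,0,0],[-0.01,0.037,0,0],[-0.01,0.037,0,0]]

```text
time_s: 6.78
eef_pos: [0.5244, 0.1739, 0.1366]
eef_rot: [0.001, 0.201, 0.98, 0.001]
wrist_force: [2.0, 1.6, 6.1]
opening: 0.219
grasp_force: 59.6
```

Call:
drive_tool:
  plan:
    - [[-0.006,0.013,0,0],[-0.014,0.025,0,0],[-0.02,0.033,0,0],[-0.02,0.033,0,0]]

```text
time_s: 7.12
eef_pos: [0.5372, 0.1824, 0.1366]
eef_rot: [0.002, 0.201, 0.98, 0.0]
wrist_force: [2.5, 0.3, 5.0]
opening: 0.217
grasp_force: 59.6
```

Call:
drive_tool:
  plan:
    - [[-0.01,0.011,0,0],[-0.02,0.02,0,0],[-0.028,0.026,0,0],[-0.028,0.026,0,0]]

```text
time_s: 7.45
eef_pos: [0.5516, 0.187, 0.1366]
eef_rot: [0.002, 0.201, 0.98, 0.0]
wrist_force: [1.1, -2.0, 6.0]
opening: 0.215
grasp_force: 59.6
```

Call:
drive_tool:
  plan:
    - [[-0.012,0.008,0,0],[-0.025,0.014,0,0],[-0.034,0.017,0,0],[-0.034,0.017,0,0]]

```text
time_s: 7.78
eef_pos: [0.5666, 0.1874, 0.1366]
eef_rot: [0.001, 0.201, 0.98, -0.0]
wrist_force: [1.5, -4.5, 6.3]
opening: 0.217
grasp_force: 59.7
```

Call:
drive_tool:
  plan:
    - [[-0.014,0.004,0,0],[-0.028,0.006,0,0],[-0.038,0.007,0,0],[-0.038,0.007,0,0]]

```text
time_s: 8.12
eef_pos: [0.5814, 0.1838, 0.1366]
eef_rot: [0.001, 0.201, 0.98, -0.0]
wrist_force: [-0.2, -4.2, 7.1]
opening: 0.221
grasp_force: 59.7
```

Call:
drive_tool:
  plan:
    - [[-0.014,0,0,0],[-0.029,-0.002,0,0],[-0.038,-0.004,0,0],[-0.038,-0.004,0,0]]

```text
time_s: 8.45
eef_pos: [0.5944, 0.1764, 0.1366]
eef_rot: [0.001, 0.201, 0.98, -0.0]
wrist_force: [-1.2, -3.5, 6.7]
opening: 0.217
grasp_force: 59.8
```

Call:
drive_tool:
  plan:
    - [[-0.014,-0.004,0,0],[-0.027,-0.01,0,0],[-0.036,-0.014,0,0],[-0.036,-0.014,0,0]]

```text
time_s: 8.78
eef_pos: [0.6051, 0.1656, 0.1366]
eef_rot: [0.0, 0.201, 0.98, -0.0]
wrist_force: [-2.8, -2.2, 8.4]
opening: 0.22
grasp_force: 59.9
```

One full turn done with no stop yet, so I'm continuing.

Call:
drive_tool:
  plan:
    - [[-0.012,-0.008,0,0],[-0.023,-0.017,0,0],[-0.03,-0.023,0,0],[-0.03,-0.023,0,0]]

```text
time_s: 9.12
eef_pos: [0.6122, 0.1526, 0.1365]
eef_rot: [0.0, 0.201, 0.98, -0.0]
wrist_force: [-3.0, -2.6, 9.0]
opening: 0.216
grasp_force: 59.9
```

Call:
drive_tool:
  plan:
    - [[-0.01,-0.011,0,0],[-0.018,-0.022,0,0],[-0.023,-0.031,0,0],[-0.023,-0.031,0,0]]

```text
time_s: 9.45
eef_pos: [0.6157, 0.1378, 0.1366]
eef_rot: [0.0, 0.201, 0.98, -0.0]
wrist_force: [-2.5, -2.2, 7.2]
opening: 0.221
grasp_force: 59.9
```

Call:
drive_tool:
  plan:
    - [[-0.006,-0.013,0,0],[-0.011,-0.027,0,0],[-0.014,-0.036,0,0],[-0.014,-0.036,0,0]]

```text
time_s: 9.78
eef_pos: [0.615, 0.1226, 0.1365]
eef_rot: [0.0, 0.201, 0.98, 0.0]
wrist_force: [-3.1, -0.5, 7.8]
opening: 0.217
grasp_force: 59.7
```

Call:
drive_tool:
  plan:
    - [[-0.002,-0.014,0,0],[-0.003,-0.029,0,0],[-0.003,-0.038,0,0],[-0.003,-0.038,0,0]]

```text
time_s: 10.12
eef_pos: [0.612, 0.1124, 0.1367]
eef_rot: [0.002, 0.201, 0.98, 0.004]
wrist_force: [6.9, 15.4, 1.0]
opening: 0.218
grasp_force: 59.9
```

There's the stop: a 17 N push, and the tool holds short at about -21.7°. I'll hold briefly and read it precisely, then ease the push.

Call:
drive_tool:
  plan:
    - [[0,0,0,0],[0,0,0,0],[0,0,0,0],[0,0,0,0]]

```text
time_s: 10.45
eef_pos: [0.612, 0.1124, 0.1367]
eef_rot: [0.002, 0.201, 0.98, 0.004]
wrist_force: [5.3, 14.4, 2.1]
opening: 0.218
grasp_force: 59.9
```

```bash
cat >> h.py <<'E'
def rd():
    o=ctrl.get_obs();p=o["eef_pos"];v=p[:2]-[.56092,.13273];a=np.arctan2(v[1],v[0]);f=o["wrist_force"]
    w,x,y,z=o["eef_rot"]
    print("p",p.round(5),"ang",np.degrees(a).round(2),"r",np.hypot(*v).round(5),"Fr,Ft",(f[0]*np.cos(a)+f[1]*np.sin(a)).round(2),(-f[0]*np.sin(a)+f[1]*np.cos(a)).round(2),"rot",np.round(o["eef_rot"],4),"tz",np.round(o["torque"],2),"t",o["time_s"])
E
python3 - <<'E'
from h import *
rd()
from arc import *
for b in (2,4): print(rows(-386.5,[-386.5+b]))
E
```

```text
p [0.61199 0.11243 0.13666] ang -21.68 r 0.05496 Fr,Ft -0.36 15.4 rot [0.0022 0.2007 0.9796 0.0036] tz [ 2.15 -0.89 -0.01] t 10.45
[[-0.0, 0.005, 0, 0]]
[[-0.0, 0.01, 0, 0]]
```

Call:
drive_tool:
  plan:
    - [[0,0.004,0,0],[0,0.007,0,0],[0,0.007,0,0],[0,0.007,0,0],[0,0.007,0,0]]

```text
time_s: 10.87
eef_pos: [0.6121, 0.1126, 0.1366]
eef_rot: [0.001, 0.201, 0.98, 0.001]
wrist_force: [0.5, 6.1, 5.8]
opening: 0.22
grasp_force: 60.3
```

```bash
python3 - <<'E'
from h import *
rd()
E
```

```text
p [0.61211 0.11265 0.1366 ] ang -21.42 r 0.05499 Fr,Ft -1.78 5.81 rot [0.0011 0.2009 0.9796 0.0014] tz [ 0.81 -0.1   0.03] t 10.8667
```

The stop is at -21.4° on the measured circle under a light push. Next, back off counter-clockwise, 704° first and then trim.

```bash
python3 - <<'E'
import arc
from arc import *
p=pt(-386.5)+.0028*Y
arc.C=np.array([.561,.1335]); a=-383.; 
for c in range(4):
    r=rows(a,[a+5]+[a+16*i for i in range(1,12)],p); p=p+.4*(r[-1][0]*X+r[-1][1]*Y); a+=176
    print([x[:2] for x in r],p,a)
E
```

```text
[[-0.0, 0.012], [0.004, 0.037], [0.02, 0.072], [0.045, 0.102], [0.077, 0.123], [0.113, 0.135], [0.151, 0.136], [0.188, 0.126], [0.221, 0.107], [0.248, 0.08], [0.266, 0.046], [0.274, 0.008]] [0.51183987 0.1584348 ] -207.0
[[-0.0, -0.012], [-0.003, -0.038], [-0.016, -0.074], [-0.039, -0.105], [-0.069, -0.128], [-0.105, -0.142], [-0.143, -0.146], [-0.18, -0.14], [-0.215, -0.123], [-0.243, -0.097], [-0.263, -0.064], [-0.274, -0.028]] [0.60817363 0.10497928] -31.0
[[-0.001, 0.012], [0.0, 0.039], [0.011, 0.075], [0.031, 0.108], [0.06, 0.133], [0.094, 0.15], [0.132, 0.157], [0.17, 0.152], [0.206, 0.138], [0.236, 0.114], [0.258, 0.083], [0.271, 0.047]] [0.51593579 0.16494816] 145.0
[[0.002, -0.012], [0.003, -0.038], [-0.005, -0.075], [-0.024, -0.109], [-0.05, -0.137], [-0.083, -0.156], [-0.121, -0.165], [-0.159, -0.163], [-0.195, -0.151], [-0.227, -0.13], [-0.251, -0.1], [-0.267, -0.065]] [0.60386755 0.09899112] 321.0
```

Call:
drive_tool:
  plan:
    - [[0,0.012,0,0],[0.004,0.037,0,0],[0.02,0.072,0,0],[0.045,0.102,0,0],[0.077,0.123,0,0],[0.113,0.135,0,0],[0.151,0.136,0,0],[0.188,0.126,0,0],[0.221,0.107,0,0],[0.248,0.08,0,0],[0.266,0.046,0,0],[0.274,0.008,0,0]]

```text
time_s: 11.87
eef_pos: [0.5119, 0.158, 0.1366]
eef_rot: [0.001, 0.2, 0.98, 0.001]
wrist_force: [4.4, -0.5, 3.8]
opening: 0.215
grasp_force: 60.4
```

Call:
drive_tool:
  plan:
    - [[0,-0.012,0,0],[-0.003,-0.038,0,0],[-0.016,-0.074,0,0],[-0.039,-0.105,0,0],[-0.069,-0.128,0,0],[-0.105,-0.142,0,0],[-0.143,-0.146,0,0],[-0.18,-0.14,0,0],[-0.215,-0.123,0,0],[-0.243,-0.097,0,0],[-0.263,-0.064,0,0],[-0.274,-0.028,0,0]]

```text
time_s: 12.87
eef_pos: [0.6083, 0.1044, 0.1365]
eef_rot: [-0.001, 0.201, 0.979, 0.0]
wrist_force: [-11.2, 3.6, 13.3]
opening: 0.214
grasp_force: 61.0
```

Call:
drive_tool:
  plan:
    - [[-0.001,0.012,0,0],[0,0.039,0,0],[0.011,0.075,0,0],[0.031,0.108,0,0],[0.06,0.133,0,0],[0.094,0.15,0,0],[0.132,0.157,0,0],[0.17,0.152,0,0],[0.206,0.138,0,0],[0.236,0.114,0,0],[0.258,0.083,0,0],[0.271,0.047,0,0]]

```text
time_s: 13.87
eef_pos: [0.516, 0.1647, 0.1366]
eef_rot: [0.001, 0.201, 0.98, 0.001]
wrist_force: [5.0, -0.7, 3.8]
opening: 0.22
grasp_force: 60.4
```

Call:
drive_tool:
  plan:
    - [[0.002,-0.012,0,0],[0.003,-0.038,0,0],[-0.005,-0.075,0,0],[-0.024,-0.109,0,0],[-0.05,-0.137,0,0],[-0.083,-0.156,0,0],[-0.121,-0.165,0,0],[-0.159,-0.163,0,0],[-0.195,-0.151,0,0],[-0.227,-0.13,0,0],[-0.251,-0.1,0,0],[-0.267,-0.065,0,0]]

```text
time_s: 14.87
eef_pos: [0.6041, 0.0983, 0.1365]
eef_rot: [-0.0, 0.201, 0.979, 0.001]
wrist_force: [-9.5, 5.1, 13.3]
opening: 0.212
grasp_force: 61.0
```

Call:
drive_tool:
  plan:
    - [[0,0,0,0],[0,0,0,0],[0,0,0,0]]

```text
time_s: 15.12
eef_pos: [0.6043, 0.0989, 0.1366]
eef_rot: [0.001, 0.201, 0.98, 0.001]
wrist_force: [-1.8, 3.7, 7.3]
opening: 0.218
grasp_force: 60.6
```

```bash
python3 - <<'E'
from h import *
rd()
import arc
from arc import *
o=ctrl.get_obs();p=o["eef_pos"][:2]; arc.C=np.array([.56092,.13273]);v=p-arc.C;a=np.degrees(np.arctan2(v[1],v[0]))
print(a,rows(a,[a+(-21.3-a)*.5,-21.3],p))
E
```

```text
p [0.60435 0.09891 0.13656] ang -37.91 r 0.05504 Fr,Ft -3.67 1.82 rot [6.000e-04 2.007e-01 9.796e-01 8.000e-04] tz [ 0.47  0.29 -0.02] t 15.1167
-37.90807467674178 [[-0.004, 0.02, 0, 0], [-0.004, 0.039, 0, 0]]
```

Call:
drive_tool:
  plan:
    - [[-0.003,0.01,0,0],[-0.004,0.02,0,0],[-0.004,0.029,0,0],[-0.004,0.036,0,0],[-0.004,0.039,0,0],[-0.004,0.039,0,0],[-0.004,0.039,0,0],[-0.004,0.039,0,0]]

```text
time_s: 15.78
eef_pos: [0.6118, 0.1118, 0.1366]
eef_rot: [0.001, 0.201, 0.98, 0.0]
wrist_force: [-2.1, 0.7, 7.8]
opening: 0.219
grasp_force: 60.8
```

```bash
python3 - <<'E'
from h import *
rd()
ims=[]
for n,(r,c) in {"top":(180,190),"scene":(210,300)}.items():
    p,d=ctrl.camera(n); ims.append(p[:,:,::-1])
cv2.imwrite("pics/end.png",cv2.resize(np.hstack([ims[0][150:400,200:520],ims[1][190:440,120:440]]),None,fx=1.25,fy=1.25))
rd()
E
```

```text
p [0.61181 0.11181 0.13659] ang -22.34 r 0.05502 Fr,Ft -2.23 -0.11 rot [7.000e-04 2.010e-01 9.796e-01 4.000e-04] tz [ 0.25  0.26 -0.03] t 15.7833
p [0.61179 0.1118  0.13657] ang -22.37 r 0.05501 Fr,Ft -2.18 -0.41 rot [6.000e-04 2.010e-01 9.796e-01 4.000e-04] tz [ 0.19  0.28 -0.02] t 15.8833
```

View pics/end.png

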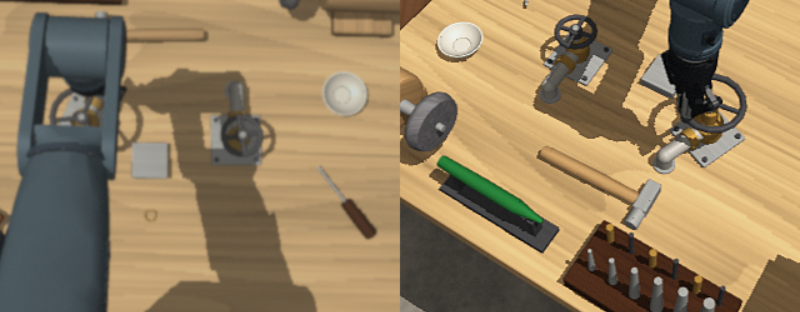

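The picture shows the gripper still holding the handle (right half near (690,105)) and everything else in place. It is still about 1° short, so I'll trim by 1 mm.

Call:
drive_tool:
  plan:
    - [[0,0.0025,0,0],[0,0.0025,0,0],[0,0.0025,0,0],[0,0.0025,0,0],[0,0.0025,0,0],[0,0.0025,0,0]]

```text
time_s: 16.38
eef_pos: [0.6121, 0.1125, 0.1366]
eef_rot: [0.001, 0.201, 0.98, 0.0]
wrist_force: [-1.7, -0.6, 8.2]
opening: 0.221
grasp_force: 60.8
```

```bash
python3 - <<'E'
from h import *
rd()
E
```

```text
p [0.61205 0.11248 0.13655] ang -21.6 r 0.05499 Fr,Ft -1.32 -1.14 rot [5.000e-04 2.010e-01 9.796e-01 2.000e-04] tz [ 0.01  0.39 -0.01] t 16.3833
```

```bash
python3 -c "
from bench import ctrl
print(ctrl.hand_in())"
```

```text
the job is handed in; nothing more can be done
None
```

I wound the larger valve closed to its stop and backed it off two full turns, to within about 0.3° by the arm's own position readings. The gripper is still holding the crank handle, and the job was handed in at about 16 s.

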